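# Index two dish carriers along a transfer rail

## Task

Two carriers, each with a culture dish on it, wait at the right-hand end of the transfer rail. Push the front one along to the far (left, second) station and then the rear one to the near (first) station, each until the rail's spring plunger clicks fully into the carrier's notch there and holds it (the pointers on the rail show the stations only roughly; the front carrier clicks through the first station on its way). Push gently so that the dishes stay seated flat on their carriers, and leave the other things on the bench alone.

Things in the scene. Friction and masses are not known exactly. Their poses are not given: they have to be found in the camera images.
- rail: Aluminium transfer rail fixed to the bench, 620 mm long, 124 wide, 32 high. Origin: middle of its length, on the bench, midway across the carriers. y runs along the rail to the robot's left, the way the carriers travel; x across it, away from the robot; z up. Two low bars guide the carriers; end blocks at y = +-305 mm.
- station1 (a point): Nominal middle of the near (first) station, rail y = +42 mm, marked by a dark pointer on the near bar. The carrier's middle comes to about here. The real detent lies up to 18 mm to either side of it along the rail.
- station2 (a point): Nominal middle of the far (second) station, rail y = +205 mm, marked by a second dark pointer; its real detent also lies up to 18 mm to either side, independently of the first.
- front_carrier (a joint): Travel of the front carrier along the rail, m; 0 at the start (its middle at rail y = -45 mm), grows towards the stations, nominally 0.250 at the second; stops at 0.289. A carrier is 110 mm along the rail, 104 mm across, deck top 40 mm above the bench.
- rear_carrier (a joint): Travel of the rear carrier, built like the front one, m; 0 at the start (its middle at rail y = -205 mm), nominally 0.247 at the first station. Each carrier has a V notch, 16 mm wide and about 6 mm deep, hidden in the middle of its far flank, and 30 mm long ramps at the flank's ends. Resistance to a push: 1 to 2.5 N sliding, up to 5 N climbing onto a plunger, about 9 N to leave a notch.
- front_push (a point): Middle of the trailing face of the front carrier's push tab: an upright plate 60 mm across the rail, 8 mm thick, from the deck (40 mm above the bench) to 73 mm, flush with the carrier's trailing end, 55 mm behind its middle. The point is 56 mm above the bench; axes as the rail's. At the start 50 mm of free rail lie behind it, before the rear carrier.
- rear_push (a point): The same point on the rear carrier's push tab.
- front_seat (a point): Middle of the dish seat on the front carrier's deck, 4 mm ahead of the carrier's middle, 40 mm above the bench; four 5 mm high corner nests stand round it.
- rear_seat (a point): The same point on the rear carrier.
- plunger1 (a joint): Spring plunger with a 10 mm roller nose in the far bar at the real first station, m: 0 fully out (nothing before it, or fully in a carrier's notch), about 0.004 when the plain flank of a carrier holds it pressed in. It reads 0 too when no carrier is there.
- plunger2 (a joint): The same at the second station.
- front_dish: Culture dish, 88 mm across, 16 mm high, standing loose on the front carrier; origin in the middle of its underside.
- rear_dish: The same on the rear carrier.
- tube_rack: Bystander: blue tube rack, 78 x 145 x 119 mm, behind the rail, origin under its middle.
- wash_bottle: Bystander: white squeeze bottle, 60 mm across, 166 mm high, origin under its middle.
- tape: Bystander: roll of tape lying flat, 104 mm across, 25 mm high, origin under its middle.
There are look-alikes about, which are no part of the job. Leave any blue look-alike of the front_dish alone.

How it is judged:
On the way, in this order (a step that is already met when the one before it is completed fails the run):
1. the front carrier is held by the plunger of the second station (value of joint front_carrier between 0.23 and 0.27 m and value of joint plunger2 below 0.0012 m), for 0.2 s.
2. the rear carrier is held by the plunger of the first station (value of joint rear_carrier between 0.227 and 0.267 m and value of joint plunger1 below 0.0012 m), for 0.2 s.
At the end, for the whole second after the job is handed in: Front carrier at station 2 (travel 250 +-20 mm), rear carrier at station 1 (247 +-20 mm), each held with that plunger reading below 1.2 mm (carrier within about 2 mm of the real detent); carriers at rest; each dish flat (0.1 rad) within 12 mm of its seat (all of step 1 and all of step 2 and distance between front_dish and front_seat below 0.012 m and angle between each of front_dish, rear_dish's own z axis and vertical below 0.1 rad and distance between rear_dish and rear_seat below 0.012 m and velocity of joint front_carrier between -0.005 and 0.005 m/s and velocity of joint rear_carrier between -0.005 and 0.005 m/s); the robot touches nothing.
It fails at once if a dish is tipped or leaves its carrier (not (distance between front_dish and front_seat below 0.012 m and angle between front_dish's own z axis and vertical below 0.1 rad) or not (distance between rear_dish and rear_seat below 0.012 m and angle between rear_dish's own z axis and vertical below 0.1 rad)).
It fails at once if the tube rack, bottle or tape is moved by more than 30 mm (distance of any of tube_rack, wash_bottle, tape from where it was at the start of the episode above 0.03 m).
It also fails if it takes over 64 s, if anything falls off the work surface, if the arm or the gripper's body presses on something with over 40 N, if the wrist force passes 120 N, or if a joint passes its speed limit or range.

## Robot

A 6-joint arm with a two-finger parallel gripper is mounted at the origin on a cart in front of the work surface, level with it; the furniture and walls round the work are solid. World frame = base frame: x ahead of the robot, y to its left, z up, the work surface at z = 0. Lengths are in m, angles in rad, forces in N, time in s.
With the tool pointing down it reaches from about 0.425 to 0.95 m from the base axis. Payload 3.5 kg.
Tool frame: the origin (TCP) lies between the finger pads; the fingertips stand 19 mm ahead of it and the grasp point (between the pads) is the TCP; z points along the fingers, y is the line along which they close (so a half turn about z gives the same grasp; the last joint's range is limited). The gripper opens to 85 mm and grips with 20 to 120 N. Pads are 22 mm wide; open, the fingers measure 114 mm over their backs; the gripper's body (76 mm by 85 mm) begins 54 mm behind the grasp point. The pads swing forward as they close: fully open they stand 13 mm farther back than shut.
Start: joints at [1.166, 0.286, 1.577, -0, 1.279, -0.15], TCP at [0.17, 0.653, 0.25] pointing down, gripper open.
Joint ranges: [-2.77, 2.77], [-0.9, 2.22], [0.21, 2.48], [-1.53, 4.67], [0.24, 2.81], [-2.84, 2.84]. Speed limits (rad/s): [2.79, 2.79, 3.14, 3.14, 3.14, 3.14].

## Interface

Orientations are given as a unit quaternion [x, y, z, w].
In Python, from plant import monitor, eyes, ctrl gives the robot as it stands.
- The arm moves only by the shell command python3 -m handwheel 'ROWS' [FORCE]. ROWS is JSON, a list of rows, each a list of 7 numbers: the shift along the tool's x, y, z in units of 40 cm (1.0 is 40 cm), then the turn, a rotation vector about the tool's x, y, z in units of pi rad (1.0 is pi rad), then the opening, from -1 (shut) to 1 (fully open). A call has 1 to 12 rows; each row is the pose to reach, as a shift and turn from the pose commanded when the call began, along the tool's axes at that moment, turning the shorter way round; what a row does not reach only later rows make up. A row lasts 1/8 s, in which the tool goes at most 62.5 mm and 10.7 degrees, less where a joint would pass 70% of its speed; a pose out of reach is approached as far as the arm can. A call with a number of a shift or a turn outside -1 to 1 is refused whole. A call with a gripper value outside its range is refused whole. The fingers move at their own pace and stop on an object; FORCE is the grip in N (left out, the last holds). Time passes only in rows, so rows that repeat a pose let the fingers close. It gives the time, the measured TCP pose, the force, the opening and the grip force at its end, in the units of the state.
- monitor.get_state(): the state, without advancing time (a new reading comes with each control period).
- eyes.read_camera(name): name is "scene" or "top"; returns the picture (480x640x3 uint8, red, green, blue); there is no depth.
- eyes.camera_params(name): a dict with "K" (3x3 intrinsics, pixels), "R" (3x3) and "t" (3): a world point X has camera coordinates R X + t. Camera axes: x right, y down, z forward; pixel columns grow to the right and rows downward; lengths in m; the calibration is good to about 2 mm. A picture is of the moment at which its call begins. camera_params takes no time and is no camera call.
- ctrl.sign_off(): hands the job in; it is judged then, once.
The state is a dict: "time": time; "qpos": joint angles; "dq": joint speeds; "joint_efforts": joint torques, N m; "eef_pos": TCP position; "tcp_rot": TCP orientation; "contact_force": force on the tool from outside, world axes, zero at the start; "wrist_torque": the same for the moment, N m; "opening": opening from 0.0 (shut) to 1.0 (fully open); "finger_force": force on a finger pad.
Only numpy, scipy, OpenCV 4.12 (cv2) and the standard library are available. Lean on these libraries where they do the work, as an engineer would, in place of code of your own. Each camera call takes 0.05 s, during which the arm holds its last target. There are 200 camera calls.

## Working session

There is one attempt and no reset: what is moved stays moved. The work goes in short steps, Python scripts to look and compute and a shell command to move; the robot and the scene stay as the last step left them, time stands still between calls to the robot, and variables do not carry over. Pictures are saved under pics/ and viewed, at most 10 in all, crops included, and the job is handed in when it is done.

```bash
mkdir -p pics; ls; python3 - <<'E'
from plant import monitor, eyes
import cv2
for n in("scene","top"):
    cv2.imwrite(f"pics/{n}0.png",eyes.read_camera(n)[:,:,::-1])
    p=eyes.camera_params(n);print(n,p)
s=monitor.get_state();print(s)
E
```

```text
pics
scene {'K': array([[607.2958544 ,   0.        , 315.50725409],
       [  0.        , 607.2958544 , 246.35858127],
       [  0.        ,   0.        ,   1.        ]]), 'R': array([[-0.6786694 , -0.73444127,  0.00196818],
       [-0.3380956 ,  0.31004012, -0.88857554],
       [ 0.65199633, -0.60371446, -0.45872611]]), 't': array([0.41553002, 0.24061981, 1.57273959])}
top {'K': array([[455.83644819,   0.        , 326.00115059],
       [  0.        , 455.83644819, 240.02953823],
       [  0.        ,   0.        ,   1.        ]]), 'R': array([[-0.00191536, -0.99990664, -0.01352965],
       [-0.99798106,  0.00277023, -0.06345175],
       [ 0.06348331,  0.0133808 , -0.99789319]]), 't': array([0.04700213, 0.56315387, 1.18667817])}
{'time': 0.1, 'qpos': array([ 1.16601984e+00,  2.87105905e-01,  1.57803714e+00, -4.37522438e-07,
        1.27864825e+00, -1.50035607e-01]), 'dq': array([-0.00265877,  0.00010286, -0.0037281 , -0.00230899, -0.00102293,
        0.00027502]), 'joint_efforts': array([ 2.02486945e-04, -4.07294762e+01, -2.93699616e+01, -1.70132171e-04,
        3.44240812e-03, -8.45239441e-06]), 'eef_pos': array([0.16986538, 0.65269134, 0.24906272]), 'tcp_rot': array([ 1.27026184e-01,  9.91898755e-01, -1.05734751e-03, -3.00859811e-04]), 'contact_force': array([0.95076405, 0.50389912, 0.06694004]), 'wrist_torque': array([0.03546983, 0.0263382 , 0.00250599]), 'finger_force': 0.0, 'opening': 1.0057478876418076}
```

View pics/scene0.png

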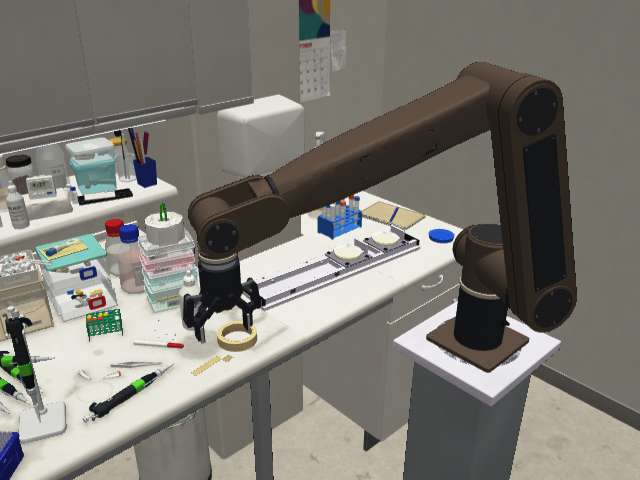

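View pics/top0.png

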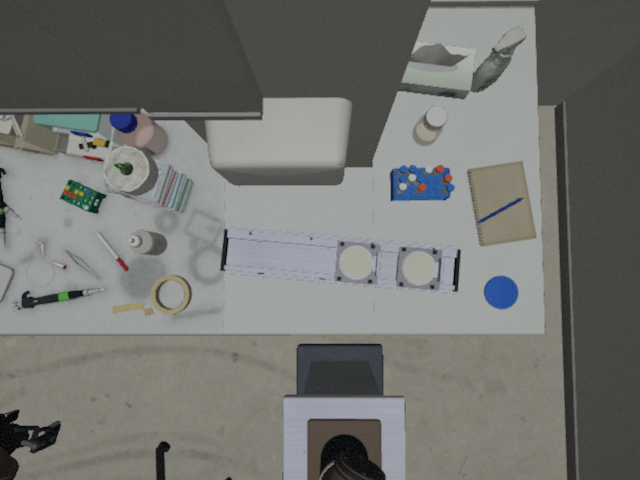

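Top view: the rail runs from (224,250) to (458,270), slightly yawed. Possible dishes are the cream ones at (356,261) for the front carrier and (419,267) for the rear, plus the blue look-alike disc at (501,292) beside the rail. I choose the cream ones, since they sit on the carriers. I'll check that in a close crop.

```bash
python3 - <<'E'
import cv2
a=cv2.imread("pics/top0.png")[220:305,210:470]
cv2.imwrite("pics/c1.png",cv2.resize(a,None,fx=3,fy=3,interpolation=cv2.INTER_CUBIC))
E
```

```text
(no output)
```

View pics/c1.png

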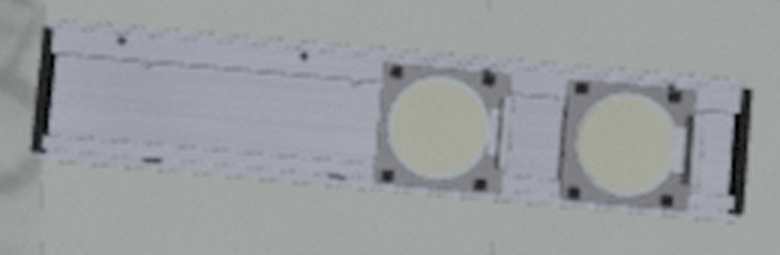

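The crop confirms two cream dishes on grey carriers. Push tabs are at the right ends, (497,135) and (686,150). Near-bar pointers are at (152,160) and (337,177), and two dark dots on the far bar at (122,41) and (304,56) may be the plungers.

```bash
cat > h.py <<'E'
import numpy as np
from plant import eyes, monitor
def unproj(uv,z,name="top",P=None):
    P=P or eyes.camera_params(name); K,R,t=P["K"],P["R"],P["t"]
    d=R.T@np.linalg.solve(K,[uv[0],uv[1],1]); c=-R.T@t
    return c+d*(z-c[2])/d[2]
E
python3 - <<'E'
from h import *
c=lambda u,v:(210+(u-1)/3,220+(v-1)/3)
D=[unproj(c(*p),.056)for p in[(439,128),(627,145)]]
B=[unproj(c(*p),.032)for p in[(47,28),(37,152),(747,88),(738,213)]]
print(D,B)
l=(B[0]+B[1])/2;r=(B[2]+B[3])/2;print(l,r,np.linalg.norm(l-r))
ey=(l-r)/np.linalg.norm(l-r);e2=(D[0]-D[1]);print(np.linalg.norm(e2),"yaw",np.arctan2(-ey[0],ey[1]),np.arctan2(-e2[0],e2[1]))
o=(l+r)/2;yaw=np.arctan2(-ey[0],ey[1])
ex=np.array([np.cos(yaw),np.sin(yaw),0])
print("o",o)
for n,p,z in[("plA",(122,41),.032),("plB",(304,56),.032),("ptA",(152,160),.032),("ptB",(337,177),.032),("dF",(439,128),.056),("dR",(627,145),.056),("tabF",(500,136),.073),("tabR",(689,150),.073)]:
    q=unproj(c(*p),z);print(n,q.round(4),"rail x,y",((q-o)@ex).round(4),((q-o)@ey).round(4))
E
```

```text
[array([ 0.50365776, -0.03121818,  0.056     ]), array([ 0.48892556, -0.19037755,  0.056     ])] [array([0.59212715, 0.3096969 , 0.032     ]), array([0.48388761, 0.31710913, 0.032     ]), array([ 0.53806273, -0.2993392 ,  0.032     ]), array([ 0.43030974, -0.28942561,  0.032     ])]
[0.53800738 0.31340302 0.032     ] [ 0.48418624 -0.29438241  0.032     ] 0.6101637792071793
0.1598397393489979 yaw -0.08832248958663383 -0.09229959596016828
o [0.51109681 0.00951031 0.032     ]
plA [0.5805 0.2438 0.032 ] rail x,y 0.0485 0.2395
plB [0.5669 0.0847 0.032 ] rail x,y 0.049 0.0798
ptA [0.4768 0.2168 0.032 ] rail x,y -0.0525 0.2035
ptB [0.4618 0.0561 0.032 ] rail x,y -0.0532 0.042
dF [ 0.5037 -0.0312  0.056 ] rail x,y -0.0038 -0.0412
dR [ 0.4889 -0.1904  0.056 ] rail x,y -0.0045 -0.2011
tabF [ 0.4966 -0.0813  0.073 ] rail x,y -0.0064 -0.0917
tabR [ 0.4846 -0.2387  0.073 ] rail x,y -0.0045 -0.2496
```

```bash
cat >> h.py <<'E'
from scipy.spatial.transform import Rotation as Ro
yaw=-0.0905; ex=np.array([np.cos(yaw),np.sin(yaw),0]);ey=np.array([-np.sin(yaw),np.cos(yaw),0]);O=np.array([.5071,.0099,0])
def shift(target):
    s=monitor.get_state();R=Ro.from_quat(s["tcp_rot"])
    return (R.inv().apply(np.array(target)-s["eef_pos"])/.4).round(4)
def turn():  # tool x -> ey, z down
    s=monitor.get_state();R=Ro.from_quat(s["tcp_rot"])
    T=Ro.from_matrix(np.c_[ey,np.cross([0,0,-1],ey),[0,0,-1]])
    return ((R.inv()*T).as_rotvec()/np.pi).round(4)
def where():
    s=monitor.get_state();d=s["eef_pos"]-O;f=s["contact_force"]
    print("t",round(s["time"],2),"rail",(d@ex).round(4),(d@ey).round(4),"z",d[2].round(4),"F along",(f@ey).round(2),"across",(f@ex).round(2),"z",f[2].round(2),"turn",turn())
E
python3 - <<'E'
from h import *
print(shift([.45,.35,.25]),shift(O-.125*ey+[0,0,.20]),turn()); where()
E
```

```text
[-0.8684 -0.5558 -0.0014] [-1.272  -1.6507  0.1258] [-6.000e-04  4.000e-04  4.477e-01]
t 0.1 rail -0.3939 0.6097 z 0.2491 F along 0.59 across 0.9 z 0.07 turn [-6.000e-04  4.000e-04  4.477e-01]
```

```bash
python3 -m handwheel '[[-0.2,-0.14,0,0,0,0.055,-1],[-0.35,-0.22,0,0,0,0.11,-1],[-0.5,-0.32,0,0,0,0.165,-1],[-0.65,-0.42,0,0,0,0.22,-1],[-0.75,-0.5,0,0,0,0.275,-1],[-0.868,-0.556,-0.001,0,0,0.33,-1],[-0.868,-0.556,-0.001,0,0,0.385,-1],[-0.868,-0.556,-0.001,0,0,0.448,-1],[-0.868,-0.556,-0.001,0,0,0.448,-1],[-0.868,-0.556,-0.001,0,0,0.448,-1]]'; python3 -c "
from h import *
print(shift(O-.125*ey+[0,0,.20])); where()"
```

```text
time: 1.35
eef_pos: [0.4496, 0.3507, 0.2504]
tcp_rot: [0.738, 0.675, -0.0, -0.0]
contact_force: [-0.3, 0.7, -0.4]
opening: -0.0
finger_force: 0.0
[-1.1484  0.2177  0.1262]
t 1.35 rail -0.0881 0.3342 z 0.2504 F along 0.68 across -0.32 z -0.4 turn [-0.0002  0.0001  0.0007]
```

```bash
python3 -m handwheel '[[-0.12,0.03,0.02,0,0,0,-1],[-0.25,0.06,0.04,0,0,0,-1],[-0.38,0.09,0.06,0,0,0,-1],[-0.51,0.12,0.08,0,0,0,-1],[-0.64,0.15,0.1,0,0,0,-1],[-0.77,0.18,0.12,0,0,0,-1],[-0.9,0.2,0.126,0,0,0,-1],[-1.0,0.2177,0.126,0,0,0,-1],[-1.0,0.2177,0.126,0,0,0,-1]]';  python3 -m handwheel '[[-0.07,0,0,0,0,0,-1],[-0.148,0,0,0,0,0,-1],[-0.148,0,0,0,0,0,-1],[-0.148,0,0,0,0,0,-1]]'; python3 - <<'E'
from h import *
import cv2
print(shift(O-.125*ey+[0,0,.065])); where()
a=eyes.read_camera("scene")[:,:,::-1][200:320,240:460];cv2.imwrite("pics/s1.png",cv2.resize(a,None,fx=3.5,fy=3.5,interpolation=2))
E
```

```text
time: 2.48
eef_pos: [0.5004, -0.0575, 0.2004]
tcp_rot: [0.739, 0.674, -0.0, 0.0]
contact_force: [-0.1, 0.2, -0.0]
opening: 0.004
finger_force: 0.0
time: 2.98
eef_pos: [0.4948, -0.1134, 0.2002]
tcp_rot: [0.738, 0.675, 0.0, -0.0]
contact_force: [0.7, 0.5, 0.4]
opening: 0.0
finger_force: 0.0
[-0.0031  0.0028  0.338 ]
t 2.98 rail -0.0011 -0.1239 z 0.2002 F along 0.54 across 0.69 z 0.44 turn [-0.0001 -0.0002  0.0003]
```

View pics/s1.png

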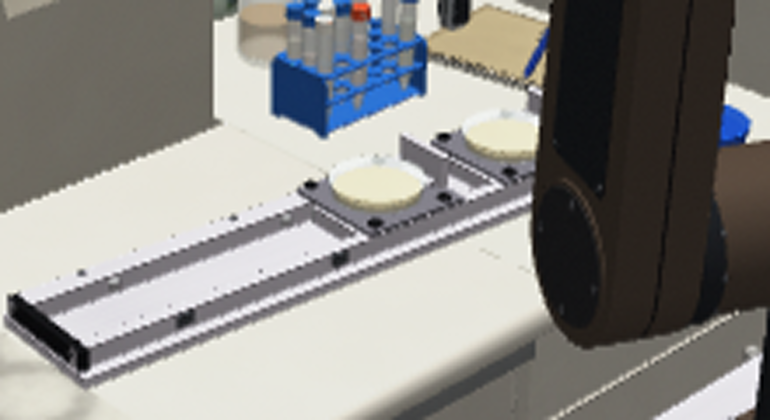

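The crop shows the clear rail with both carriers and dishes flat. The front tab is near (425,160) in the crop, and a plunger nose seems to stick out of the far bar at about (115,283). I'll intersect that with the bar's inner face, then lower the tool behind the tab.

```bash
python3 - <<'E'
from h import *
P=eyes.camera_params("scene");K,R,t=P["K"],P["R"],P["t"];c=-R.T@t
for p in[(115,283),(81,273),(234,218),(185,318),(340,258)]:
    d=R.T@np.linalg.solve(K,[240+p[0]/3.5,200+p[1]/3.5,1]);r=[]
    for X in(.046,.052,-.055):
        q=c+d*((O+X*ex-c)@ex)/(d@ex)-O; r.append((round(q@ey,4),round(q[2],4)))
    print(p,r)
E
python3 -m handwheel '[[0,0.003,0.08,0,0,0,-1],[0,0.003,0.16,0,0,0,-1],[0,0.003,0.24,0,0,0,-1],[0,0.003,0.3,0,0,0,-1],[0,0.003,0.338,0,0,0,-1],[0,0.003,0.338,0,0,0,-1],[0,0.003,0.338,0,0,0,-1]]'; python3 -c "
from h import *
where()"
```

```text
(115, 283) [(np.float64(0.2061), np.float64(0.0111)), (np.float64(0.2022), np.float64(0.0068)), (np.float64(0.2716), np.float64(0.0819))]
(81, 273) [(np.float64(0.2397), np.float64(0.0328)), (np.float64(0.236), np.float64(0.0287)), (np.float64(0.3026), np.float64(0.102))]
(234, 218) [(np.float64(0.0792), np.float64(0.032)), (np.float64(0.0747), np.float64(0.0278)), (np.float64(0.1545), np.float64(0.1012))]
(185, 318) [(np.float64(0.1338), np.float64(-0.0507)), (np.float64(0.1296), np.float64(-0.0552)), (np.float64(0.2049), np.float64(0.0249))]
(340, 258) [(np.float64(-0.0435), np.float64(-0.0514)), (np.float64(-0.0485), np.float64(-0.0559)), (np.float64(0.0412), np.float64(0.0242))]
time: 3.9
eef_pos: [0.4969, -0.1149, 0.0662]
tcp_rot: [0.739, 0.674, 0.0, 0.001]
contact_force: [-0.9, 0.2, 0.3]
opening: 0.0
finger_force: 0.0
t 3.9 rail 0.0011 -0.1252 z 0.0662 F along 0.1 across -0.87 z 0.3 turn [ 0.0006  0.0002 -0.0001]
```

```bash
python3 -m handwheel '[[0.005,0,0,0,0,0,-1],[0.01,0,0,0,0,0,-1],[0.015,0,0,0,0,0,-1],[0.02,0,0,0,0,0,-1],[0.025,0,0,0,0,0,-1],[0.03,0,0,0,0,0,-1],[0.035,0,0,0,0,0,-1],[0.04,0,0,0,0,0,-1],[0.045,0,0,0,0,0,-1]]'; python3 -c "
from h import *
where()";python3 -m handwheel '[[0.007,0,0,0,0,0,-1],[0.014,0,0,0,0,0,-1],[0.021,0,0,0,0,0,-1],[0.028,0,0,0,0,0,-1],[0.035,0,0,0,0,0,-1],[0.042,0,0,0,0,0,-1],[0.049,0,0,0,0,0,-1],[0.056,0,0,0,0,0,-1],[0.063,0,0,0,0,0,-1]]'; python3 -c "
from h import *
where()"
```

```text
time: 5.03
eef_pos: [0.4976, -0.097, 0.0651]
tcp_rot: [0.739, 0.674, -0.0, 0.0]
contact_force: [-0.2, -0.5, -0.4]
opening: 0.0
finger_force: 0.7
t 5.03 rail 0.0002 -0.1073 z 0.0651 F along -0.48 across -0.12 z -0.43 turn [-0.      0.0001 -0.0003]
time: 6.15
eef_pos: [0.4999, -0.0717, 0.0651]
tcp_rot: [0.739, 0.674, -0.0, -0.0]
contact_force: [-0.4, -1.9, 0.7]
opening: -0.002
finger_force: 0.9
t 6.15 rail 0.0002 -0.0819 z 0.0651 F along -1.88 across -0.25 z 0.69 turn [-0.      0.     -0.0003]
```

```bash
w(){ python3 -c "
from h import *
where()"; }
python3 -m handwheel '[[0.007,0,0,0,0,0,-1],[0.014,0,0,0,0,0,-1],[0.021,0,0,0,0,0,-1],[0.028,0,0,0,0,0,-1]]'>/dev/null;w
python3 -m handwheel '[[0.007,0,0,0,0,0,-1],[0.014,0,0,0,0,0,-1],[0.021,0,0,0,0,0,-1],[0.028,0,0,0,0,0,-1]]'>/dev/null;w
python3 -m handwheel '[[0.006,0,0,0,0,0,-1],[0.012,0,0,0,0,0,-1]]'>/dev/null;w
python3 -m handwheel '[[0.006,0,0,0,0,0,-1],[0.012,0,0,0,0,0,-1]]'>/dev/null;w
python3 -m handwheel '[[0.006,0,0,0,0,0,-1],[0.012,0,0,0,0,0,-1]]'>/dev/null;w
python3 -m handwheel '[[0.006,0,0,0,0,0,-1],[0.012,0,0,0,0,0,-1]]'>/dev/null;w
```

```text
t 6.65 rail 0.0003 -0.0709 z 0.0651 F along -4.73 across -0.14 z -0.31 turn [-0.      0.0001 -0.0002]
t 7.15 rail 0.0002 -0.0597 z 0.0651 F along -5.22 across -1.11 z -0.2 turn [-0.0001  0.0002 -0.0002]
t 7.4 rail 0.0002 -0.0546 z 0.0651 F along -4.22 across -1.0 z -1.42 turn [-0.0001 -0.0001 -0.0003]
t 7.65 rail 0.0002 -0.0497 z 0.0651 F along -3.74 across -1.73 z 0.07 turn [-0.0001 -0.0001 -0.0003]
t 7.9 rail 0.0002 -0.045 z 0.0651 F along -4.25 across -1.04 z 0.8 turn [-0.0001 -0.     -0.0003]
t 8.15 rail 0.0002 -0.0402 z 0.0651 F along -2.86 across -1.8 z -0.4 turn [-0.0001 -0.0001 -0.0003]
```

```bash
w(){ python3 -c "
from h import *
where()"; }
python3 -m handwheel '[[0.006,0,0,0,0,0,-1],[0.012,0,0,0,0,0,-1]]'>/dev/null;w
python3 -m handwheel '[[0.006,0,0,0,0,0,-1],[0.012,0,0,0,0,0,-1]]'>/dev/null;w
python3 -m handwheel '[[0.005,0,0,0,0,0,-1]]'>/dev/null;w
python3 -m handwheel '[[0.005,0,0,0,0,0,-1]]'>/dev/null;w
python3 -m handwheel '[[0.005,0,0,0,0,0,-1]]'>/dev/null;w
python3 -m handwheel '[[0.005,0,0,0,0,0,-1]]'>/dev/null;w
python3 -m handwheel '[[0.005,0,0,0,0,0,-1]]'>/dev/null;w
python3 -m handwheel '[[0.005,0,0,0,0,0,-1]]'>/dev/null;w
python3 -m handwheel '[[0.005,0,0,0,0,0,-1]]'>/dev/null;w
python3 -m handwheel '[[0.005,0,0,0,0,0,-1]]'>/dev/null;w
```

```text
t 8.4 rail 0.0008 -0.035 z 0.0654 F along 0.0 across -0.51 z -0.15 turn [ 0.0004 -0.0003 -0.0005]
t 8.65 rail 0.0006 -0.0309 z 0.0653 F along -2.92 across -0.67 z 0.81 turn [ 0.0002  0.0002 -0.0002]
t 8.78 rail 0.0006 -0.0297 z 0.0653 F along -6.65 across 0.12 z -0.38 turn [0.0001 0.0008 0.0001]
t 8.9 rail 0.0006 -0.0282 z 0.0653 F along -8.54 across -0.01 z -0.21 turn [0.0001 0.0011 0.0001]
t 9.03 rail 0.0006 -0.0267 z 0.0654 F along -9.04 across -0.81 z 0.6 turn [0.0001 0.0014 0.0002]
t 9.15 rail 0.0005 -0.0246 z 0.0653 F along -6.7 across -1.32 z 0.61 turn [0.     0.0012 0.    ]
t 9.28 rail 0.0005 -0.0218 z 0.0653 F along -4.2 across 0.22 z 0.02 turn [ 0.0001  0.0006 -0.0003]
t 9.4 rail 0.0005 -0.0192 z 0.0653 F along -4.28 across -0.55 z 0.7 turn [ 0.0001  0.0002 -0.0004]
t 9.53 rail 0.0005 -0.0169 z 0.0653 F along -4.12 across 0.34 z 0.81 turn [ 0.0001  0.0001 -0.0003]
t 9.65 rail 0.0005 -0.0147 z 0.0653 F along -2.67 across -0.25 z 1.02 turn [ 0.0002  0.     -0.0003]
```

```bash
w(){ python3 -c "
from h import *
where()"; }
python3 -m handwheel '[[0.008,0,0,0,0,0,-1],[0.016,0,0,0,0,0,-1],[0.024,0,0,0,0,0,-1],[0.032,0,0,0,0,0,-1],[0.04,0,0,0,0,0,-1],[0.048,0,0,0,0,0,-1],[0.056,0,0,0,0,0,-1],[0.064,0,0,0,0,0,-1],[0.072,0,0,0,0,0,-1],[0.08,0,0,0,0,0,-1],[0.088,0,0,0,0,0,-1],[0.096,0,0,0,0,0,-1]]'>/dev/null;w
python3 -m handwheel '[[0.008,0,0,0,0,0,-1],[0.016,0,0,0,0,0,-1],[0.024,0,0,0,0,0,-1],[0.032,0,0,0,0,0,-1],[0.04,0,0,0,0,0,-1],[0.048,0,0,0,0,0,-1],[0.056,0,0,0,0,0,-1],[0.064,0,0,0,0,0,-1],[0.072,0,0,0,0,0,-1],[0.08,0,0,0,0,0,-1],[0.088,0,0,0,0,0,-1],[0.096,0,0,0,0,0,-1]]'>/dev/null;w
python3 -m handwheel '[[0.008,0,0,0,0,0,-1],[0.016,0,0,0,0,0,-1],[0.024,0,0,0,0,0,-1],[0.032,0,0,0,0,0,-1],[0.04,0,0,0,0,0,-1]]'>/dev/null;w
python3 -m handwheel '[[0.008,0,0,0,0,0,-1],[0.016,0,0,0,0,0,-1],[0.024,0,0,0,0,0,-1],[0.032,0,0,0,0,0,-1],[0.04,0,0,0,0,0,-1]]'>/dev/null;w
```

```text
t 11.15 rail 0.0003 0.0237 z 0.0651 F along -2.04 across 0.59 z -0.09 turn [-0.      0.     -0.0003]
t 12.65 rail 0.0003 0.0621 z 0.0651 F along -0.13 across 0.86 z 0.4 turn [-0.0001  0.     -0.0003]
t 13.28 rail 0.0004 0.0781 z 0.0651 F along -2.57 across 1.05 z -1.07 turn [-0.0001  0.     -0.0003]
t 13.9 rail 0.0004 0.0942 z 0.0651 F along -2.14 across 0.82 z -0.25 turn [-0.0001  0.     -0.0003]
```

```bash
w(){ python3 -c "
from h import *
where()"; }
python3 -m handwheel '[[0.007,0,0,0,0,0,-1],[0.014,0,0,0,0,0,-1]]'>/dev/null;w
python3 -m handwheel '[[0.007,0,0,0,0,0,-1],[0.014,0,0,0,0,0,-1]]'>/dev/null;w
python3 -m handwheel '[[0.005,0,0,0,0,0,-1],[0.01,0,0,0,0,0,-1]]'>/dev/null;w
python3 -m handwheel '[[0.005,0,0,0,0,0,-1],[0.01,0,0,0,0,0,-1]]'>/dev/null;w
```

```text
t 14.15 rail 0.0004 0.0997 z 0.0651 F along -1.51 across 1.12 z 0.24 turn [-0.0001  0.     -0.0003]
t 14.4 rail 0.0004 0.1051 z 0.0651 F along -3.67 across -0.29 z 1.43 turn [-0.0001  0.0002 -0.0002]
t 14.65 rail 0.0004 0.1091 z 0.0651 F along -3.43 across -0.41 z 0.99 turn [-0.0001  0.0001 -0.0003]
t 14.9 rail 0.0004 0.1131 z 0.0651 F along -3.63 across -0.26 z 1.9 turn [-0.0001  0.0001 -0.0003]
```

```bash
w(){ python3 -c "
from h import *
where()"; }
python3 -m handwheel '[[0.005,0,0,0,0,0,-1],[0.01,0,0,0,0,0,-1]]'>/dev/null;w
python3 -m handwheel '[[0.005,0,0,0,0,0,-1],[0.01,0,0,0,0,0,-1]]'>/dev/null;w
python3 -m handwheel '[[0.005,0,0,0,0,0,-1],[0.01,0,0,0,0,0,-1]]'>/dev/null;w
python3 -m handwheel '[[0.005,0,0,0,0,0,-1],[0.01,0,0,0,0,0,-1]]'>/dev/null;w
python3 -m handwheel '[[0.005,0,0,0,0,0,-1]]'>/dev/null;w
python3 -m handwheel '[[0.005,0,0,0,0,0,-1]]'>/dev/null;w
python3 -m handwheel '[[0.005,0,0,0,0,0,-1]]'>/dev/null;w
```

```text
t 15.15 rail 0.0004 0.1171 z 0.0651 F along -4.59 across -0.58 z 1.21 turn [-0.0001  0.0001 -0.0003]
t 15.4 rail 0.0004 0.1212 z 0.0651 F along -4.08 across -0.83 z 1.16 turn [-0.0001  0.0001 -0.0003]
t 15.65 rail 0.0004 0.1251 z 0.0651 F along -4.21 across -1.15 z 1.74 turn [-0.0001  0.0001 -0.0003]
t 15.9 rail 0.0004 0.1294 z 0.0651 F along -4.26 across -1.32 z 1.13 turn [-0.0001 -0.0001 -0.0004]
t 16.02 rail 0.0004 0.1315 z 0.0651 F along -4.39 across -0.85 z 1.01 turn [-0.0001 -0.0001 -0.0003]
t 16.15 rail 0.0003 0.1335 z 0.0651 F along -3.08 across -0.46 z 0.73 turn [-0.0001 -0.0001 -0.0003]
t 16.27 rail 0.0004 0.1354 z 0.0651 F along -2.96 across -1.09 z 1.34 turn [-0.0001 -0.     -0.0003]
```

```bash
w(){ python3 -c "
from h import *
where()"; }
python3 -m handwheel '[[0.005,0,0,0,0,0,-1]]'>/dev/null;w
python3 -m handwheel '[[0.005,0,0,0,0,0,-1]]'>/dev/null;w
python3 -m handwheel '[[0.005,0,0,0,0,0,-1]]'>/dev/null;w
python3 -m handwheel '[[0.003,0,0,0,0,0,-1]]'>/dev/null;w
```

```text
t 16.4 rail 0.0004 0.1373 z 0.0651 F along -2.48 across -0.82 z 0.82 turn [-0.0001 -0.     -0.0003]
t 16.52 rail 0.0004 0.1393 z 0.0651 F along -3.32 across -1.4 z 1.12 turn [-0.0001  0.     -0.0003]
t 16.65 rail 0.0004 0.1413 z 0.0651 F along -2.55 across -2.03 z 1.0 turn [-0.0001  0.     -0.0003]
t 16.77 rail 0.0004 0.1425 z 0.0651 F along -3.73 across -1.55 z 1.49 turn [-0.0001 -0.0001 -0.0003]
```

```bash
w(){ python3 -c "
from h import *
where()"; }
python3 -m handwheel '[[0.004,0,0,0,0,0,-1]]'>/dev/null;w
python3 -m handwheel '[[0.004,0,0,0,0,0,-1]]'>/dev/null;w
python3 -m handwheel '[[0.004,0,0,0,0,0,-1]]'>/dev/null;w
```

```text
t 16.9 rail 0.0004 0.1442 z 0.0651 F along -2.01 across -0.81 z 0.11 turn [-0.     -0.0001 -0.0004]
t 17.02 rail 0.0009 0.1461 z 0.0652 F along -0.59 across 0.49 z -0.09 turn [ 0.0005 -0.0005 -0.0005]
t 17.15 rail 0.001 0.1477 z 0.0653 F along -0.0 across 0.17 z -0.42 turn [ 0.0005 -0.0004 -0.0004]
```

```bash
w(){ python3 -c "
from h import *
where()"; }
python3 -m handwheel '[[0.004,0,0,0,0,0,-1]]'>/dev/null;w
python3 -m handwheel '[[0.002,0,0,0,0,0,-1]]'>/dev/null;w
```

```text
t 17.27 rail 0.0008 0.1492 z 0.0653 F along 0.37 across 0.72 z -0.15 turn [ 0.0003 -0.0002 -0.0003]
t 17.4 rail 0.0006 0.1498 z 0.0652 F along 0.05 across -0.4 z 1.27 turn [ 0.0001 -0.0001 -0.0003]
```

```bash
w(){ python3 -c "
from h import *
where()"; }
python3 -m handwheel '[[0.002,0,0,0,0,0,-1]]'>/dev/null;w
python3 -m handwheel '[[0.002,0,0,0,0,0,-1]]'>/dev/null;w
```

```text
t 17.52 rail 0.0006 0.1505 z 0.0652 F along 0.68 across 0.09 z 0.78 turn [ 0.0001 -0.     -0.0003]
t 17.65 rail 0.0005 0.1512 z 0.0651 F along 0.15 across 0.39 z 0.06 turn [ 0.     -0.     -0.0003]
```

```bash
python3 -m handwheel '[[-0.03,0,0,0,0,0,-1],[-0.05,0,0,0,0,0,-1],[-0.05,0,-0.1,0,0,0,-1],[-0.05,0,-0.2,0,0,0,-1],[-0.06,0,-0.3,0,0,0,-1],[-0.18,0,-0.338,0,0,0,-1],[-0.33,0,-0.338,0,0,0,-1],[-0.48,0,-0.338,0,0,0,-1],[-0.63,0,-0.338,0,0,0,-1],[-0.78,0,-0.338,0,0,0,-1],[-0.9,0,-0.338,0,0,0,-1],[-0.95,0,-0.338,0,0,0,-1]]';python3 - <<'E'
from h import *
import cv2
where();print(shift(O-.281*ey+[0,0,.2]))
t=eyes.read_camera("top")[:,:,::-1][215:310,210:470];s=eyes.read_camera("scene")[:,:,::-1][220:315,240:500]
cv2.imwrite("pics/t2.png",cv2.resize(cv2.vconcat([t,s]),None,fx=3,fy=3,interpolation=2))
E
```

```text
time: 19.15
eef_pos: [0.4857, -0.2207, 0.2004]
tcp_rot: [0.74, 0.673, 0.0, 0.0]
contact_force: [0.3, 1.0, -0.0]
opening: 0.002
finger_force: 0.0
t 19.15 rail -0.0005 -0.2316 z 0.2004 F along 1.0 across 0.2 z -0.01 turn [ 0.      0.     -0.0015]
[-0.1234  0.0017  0.001 ]
```

View pics/t2.png

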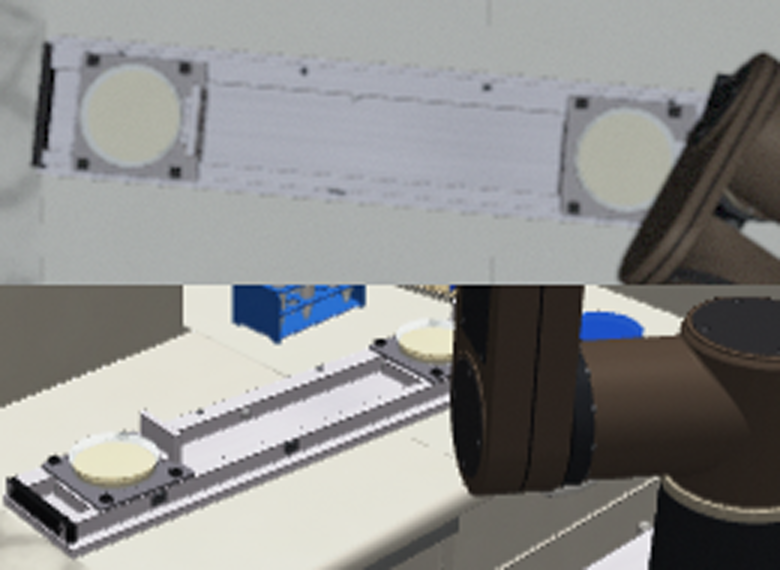

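The front carrier is near the left end with its dish seated: nests at (93,60), (185,68), (82,163) and (176,172) in the upper half. I'll measure its travel from those nests.

```bash
python3 - <<'E'
from h import *
a=[(396,72),(489,79),(387,176),(480,184)];b=[(93,60),(185,68),(82,163),(176,172)]
f=lambda L,v0:np.mean([unproj((210+(u-1)/3,v0+(v-1)/3),.045) for u,v in L],0)-O
A,B=f(a,220),f(b,215);print(A@ey,B@ey,(B-A)@ey)
for L,v0,p in((a,220,(439,128)),(b,215,(130,115))):
    print("dish-seat",(unproj((210+(p[0]-1)/3,v0+(p[1]-1)/3),.056)-O)@ey-f(L,v0)@ey)
E
```

```text
-0.040921122660828646 0.22176657240397002 0.26268769506479867
dish-seat -0.0003398859665126597
dish-seat 0.001536419129102462
```

```bash
w(){ python3 -c "
from h import *
where()"; }
python3 -m handwheel '[[-0.06,0,0,0,0,0,-1],[-0.123,0.001,0.02,0,0,0,-1],[-0.123,0.001,0.1,0,0,0,-1],[-0.123,0.001,0.2,0,0,0,-1],[-0.123,0.001,0.28,0,0,0,-1],[-0.123,0.001,0.32,0,0,0,-1],[-0.123,0.001,0.338,0,0,0,-1],[-0.123,0.001,0.338,0,0,0,-1]]'>/dev/null;w
python3 -m handwheel '[[0.005,0,0,0,0,0,-1],[0.01,0,0,0,0,0,-1],[0.015,0,0,0,0,0,-1],[0.02,0,0,0,0,0,-1],[0.025,0,0,0,0,0,-1],[0.03,0,0,0,0,0,-1],[0.035,0,0,0,0,0,-1],[0.04,0,0,0,0,0,-1],[0.047,0,0,0,0,0,-1],[0.054,0,0,0,0,0,-1]]'>/dev/null;w
```

```text
t 20.25 rail 0.001 -0.2779 z 0.0657 F along -0.1 across 0.13 z 1.07 turn [ 0.0002  0.0001 -0.0001]
t 21.5 rail 0.0007 -0.2563 z 0.0652 F along -1.65 across 0.38 z 2.01 turn [ 0.0001  0.0001 -0.0003]
```

```bash
w(){ python3 -c "
from h import *
where()"; }
python3 -m handwheel '[[0.008,0,0,0,0,0,-1],[0.016,0,0,0,0,0,-1],[0.024,0,0,0,0,0,-1],[0.032,0,0,0,0,0,-1],[0.04,0,0,0,0,0,-1],[0.048,0,0,0,0,0,-1],[0.056,0,0,0,0,0,-1],[0.064,0,0,0,0,0,-1],[0.072,0,0,0,0,0,-1],[0.08,0,0,0,0,0,-1],[0.088,0,0,0,0,0,-1],[0.096,0,0,0,0,0,-1]]'>/dev/null;w
python3 -m handwheel '[[0.008,0,0,0,0,0,-1],[0.016,0,0,0,0,0,-1],[0.024,0,0,0,0,0,-1],[0.032,0,0,0,0,0,-1],[0.04,0,0,0,0,0,-1],[0.048,0,0,0,0,0,-1],[0.056,0,0,0,0,0,-1],[0.064,0,0,0,0,0,-1],[0.072,0,0,0,0,0,-1],[0.08,0,0,0,0,0,-1],[0.088,0,0,0,0,0,-1],[0.096,0,0,0,0,0,-1]]'>/dev/null;w
python3 -m handwheel '[[0.008,0,0,0,0,0,-1],[0.016,0,0,0,0,0,-1],[0.024,0,0,0,0,0,-1],[0.032,0,0,0,0,0,-1],[0.04,0,0,0,0,0,-1],[0.048,0,0,0,0,0,-1],[0.056,0,0,0,0,0,-1],[0.064,0,0,0,0,0,-1],[0.072,0,0,0,0,0,-1],[0.08,0,0,0,0,0,-1],[0.088,0,0,0,0,0,-1],[0.096,0,0,0,0,0,-1]]'>/dev/null;w
python3 -m handwheel '[[0.008,0,0,0,0,0,-1],[0.016,0,0,0,0,0,-1],[0.024,0,0,0,0,0,-1],[0.032,0,0,0,0,0,-1],[0.04,0,0,0,0,0,-1],[0.048,0,0,0,0,0,-1],[0.056,0,0,0,0,0,-1],[0.064,0,0,0,0,0,-1],[0.072,0,0,0,0,0,-1],[0.08,0,0,0,0,0,-1],[0.088,0,0,0,0,0,-1],[0.096,0,0,0,0,0,-1]]'>/dev/null;w
```

```text
t 23.0 rail 0.0006 -0.2179 z 0.0651 F along -0.99 across 1.04 z 0.95 turn [ 0.      0.     -0.0003]
t 24.5 rail 0.0006 -0.1795 z 0.0651 F along -1.8 across 0.71 z 1.9 turn [-0.      0.     -0.0003]
t 26.0 rail 0.0006 -0.1411 z 0.0651 F along -1.43 across 0.21 z 1.75 turn [-0.0001  0.     -0.0003]
t 27.5 rail 0.0006 -0.1026 z 0.0651 F along -1.44 across -0.44 z 1.42 turn [-0.0001 -0.     -0.0003]
```

Now up the ramp to about -0.046.

```bash
w(){ python3 -c "
from h import *
where()"; }
python3 -m handwheel '[[0.008,0,0,0,0,0,-1],[0.016,0,0,0,0,0,-1],[0.024,0,0,0,0,0,-1],[0.032,0,0,0,0,0,-1],[0.04,0,0,0,0,0,-1],[0.048,0,0,0,0,0,-1],[0.056,0,0,0,0,0,-1],[0.064,0,0,0,0,0,-1],[0.072,0,0,0,0,0,-1],[0.08,0,0,0,0,0,-1],[0.088,0,0,0,0,0,-1],[0.096,0,0,0,0,0,-1]]'>/dev/null;w
python3 -m handwheel '[[0.007,0,0,0,0,0,-1],[0.014,0,0,0,0,0,-1],[0.021,0,0,0,0,0,-1],[0.028,0,0,0,0,0,-1]]'>/dev/null;w
python3 -m handwheel '[[0.005,0,0,0,0,0,-1],[0.01,0,0,0,0,0,-1]]'>/dev/null;w
```

```text
t 29.0 rail 0.0006 -0.0645 z 0.0651 F along -5.2 across -1.39 z 1.8 turn [-0.0001  0.0002 -0.0002]
t 29.5 rail 0.0005 -0.0531 z 0.0651 F along -3.91 across -1.39 z 1.31 turn [-0.0001 -0.     -0.0003]
t 29.75 rail 0.0006 -0.049 z 0.0651 F along -4.11 across -2.23 z 0.96 turn [-0.0001 -0.0001 -0.0003]
```

```bash
w(){ python3 -c "
from h import *
where()"; }
python3 -m handwheel '[[0.005,0,0,0,0,0,-1],[0.01,0,0,0,0,0,-1]]'>/dev/null;w
python3 -m handwheel '[[0.005,0,0,0,0,0,-1]]'>/dev/null;w
python3 -m handwheel '[[0.005,0,0,0,0,0,-1]]'>/dev/null;w
python3 -m handwheel '[[0.004,0,0,0,0,0,-1]]'>/dev/null;w
python3 -m handwheel '[[0.003,0,0,0,0,0,-1]]'>/dev/null;w
```

```text
t 30.0 rail 0.0006 -0.0451 z 0.0651 F along -3.19 across -2.34 z 0.36 turn [-0.0001 -0.     -0.0003]
t 30.12 rail 0.0006 -0.0431 z 0.0651 F along -2.88 across -2.42 z 1.12 turn [-0.0001 -0.     -0.0003]
t 30.25 rail 0.0006 -0.0411 z 0.0651 F along -3.44 across -3.19 z 1.35 turn [-0.0001 -0.     -0.0003]
t 30.38 rail 0.0009 -0.0393 z 0.0651 F along -0.89 across 0.58 z 0.02 turn [ 0.0002 -0.0002 -0.0005]
t 30.5 rail 0.0012 -0.0379 z 0.0653 F along 0.8 across -0.24 z 0.15 turn [ 0.0005 -0.0004 -0.0005]
```

Clicked at about -0.040, with the force at zero. I'll back off, lift clear and check.

```bash
python3 -m handwheel '[[-0.03,0,0,0,0,0,-1],[-0.05,0,0,0,0,0,-1],[-0.05,0,-0.1,0,0,0,-1],[-0.05,0,-0.2,0,0,0,-1],[-0.1,0,-0.3,0,0,0,-1],[-0.22,0,-0.338,0,0,0,-1],[-0.36,0,-0.338,0,0,0,-1],[-0.45,0,-0.338,0,0,0,-1],[-0.5,0,-0.338,0,0,0,-1],[-0.5,0,-0.338,0,0,0,-1]]';python3 - <<'E'
from h import *
import cv2
where()
t=eyes.read_camera("top")[:,:,::-1][215:310,210:470];s=eyes.read_camera("scene")[:,:,::-1][220:315,240:500]
cv2.imwrite("pics/t3.png",cv2.resize(cv2.vconcat([t,s]),None,fx=3,fy=3,interpolation=2))
E
```

```text
time: 31.75
eef_pos: [0.4858, -0.2285, 0.2002]
tcp_rot: [0.739, 0.673, 0.0, -0.0]
contact_force: [-0.5, 0.7, 0.6]
opening: 0.001
finger_force: 0.0
t 31.75 rail 0.0004 -0.2394 z 0.2002 F along 0.61 across -0.56 z 0.61 turn [-0.     -0.0002 -0.001 ]
```

View pics/t3.png

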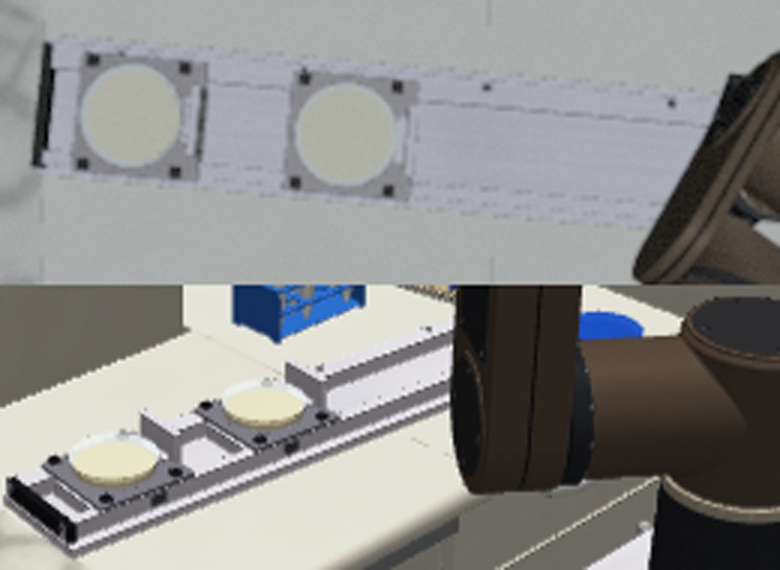

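Both carriers sit apart with their dishes flat; the rear carrier's nests are at (305,79), (398,87), (295,183) and (389,191). I'll check the travel against the force profile.

```bash
python3 - <<'E'
from h import *
b=[(305,79),(398,87),(295,183),(389,191)];f=[(93,60),(185,68),(82,163),(176,172)]
m=lambda L:(np.mean([unproj((210+(u-1)/3,215+(v-1)/3),.045) for u,v in L],0)-O)@ey
B,F=m(b),m(f);print("rear travel",B+.201,"front",F+.041,"F-B",F-B,"expected from clicks ~",.1447+.0397)
E
```

```text
rear travel 0.23866668562846485 front 0.26276657240397 F-B 0.18409988677550518 expected from clicks ~ 0.1844
```

```bash
python3 -c "
from plant import ctrl
print(ctrl.sign_off())"
```

```text
the job is handed in; nothing more can be done
None
```

I handed the job in at about 32 s: the front carrier clicked in at station 2 (travel about 263 mm), the rear at station 1 (about 239 mm), and both dishes look flat, but no verdict came back and the plungers were judged only from push force and camera positions.

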